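# Open the contact grill for cleaning and hold its lid at 45 degrees

## Robot

A 7-joint arm with a two-finger parallel gripper is mounted at the origin on a cart in front of the work surface, level with it; the furniture and walls round the work are solid. World frame = base frame: x ahead of the robot, y to its left, z up, the work surface at z = 0. Lengths are in m, angles in rad, forces in N, time in s.
With the tool pointing down it reaches from about 0.425 to 0.925 m from the base axis. Payload 6.8 kg.
Tool frame: the origin (TCP) lies at the very end of the fingers, on their centre line; the grasp point (between the pads) lies bot.tcp_to_grasp behind it (bot.tcp_to_grasp is the distance from the TCP to the grasp point, in m); z points along the fingers, y is the line along which they close (so a half turn about z gives the same grasp; the last joint's range is limited). The gripper opens to 85 mm and grips with 20 to 120 N. Pads are 22 mm wide; open, the fingers measure 114 mm over their backs; the gripper's body (76 mm by 85 mm) begins 54 mm behind the grasp point. The pads swing forward as they close: fully open they stand 13 mm farther back than shut.
Start: joints at [1.017, 0.477, 0.022, 1.555, -0.011, 1.109, -0.083], TCP at [0.291, -0.609, 0.199] pointing down, gripper open.
Joint ranges: [-2.96, 2.96], [-0.34, 2.1], [-1.41, 1.46], [0.24, 2.44], [-1.37, 4.51], [0.17, 1.92], [-2.96, 2.96]. Speed limits (rad/s): [2.39, 2.39, 3.14, 3.14, 3.14, 3.14, 3.14].

## Interface

Orientations are given as a unit quaternion [w, x, y, z].
In Python, from station import bot gives the robot as it stands.
- The arm moves only by the tool servo_tool, never from a script. Its argument "motion" is a list that holds one entry, the list of rows, each a list of 7 numbers: the shift along the tool's x, y, z in m, then the turn, a rotation vector about the tool's x, y, z in units of 5 degrees (1.0 is 5 degrees), then the opening, from 0 (shut) to 1 (fully open). A call has 1 to 20 rows; each row is the pose to reach, as a shift and turn from the pose commanded when the call began, along the tool's axes at that moment; what a row does not reach only later rows make up. A row lasts 1/12 s, in which the tool goes at most 41.7 mm and 7.16 degrees, less where a joint would pass 70% of its speed; a pose out of reach is approached as far as the arm can. A call with a gripper value outside its range is refused whole. The fingers move at their own pace and stop on an object; "grip_force" is the grip in N (left out, the last holds). Time passes only in rows, so rows that repeat a pose let the fingers close. It gives the time, the measured TCP pose, the force, the opening and the grip force at its end, in the units of the state.
- bot.get_obs(): the state, without advancing time (a new reading comes with each control period).
- bot.read_camera(name): name is "scene" or "top" or "wrist"; returns a dict with "img" (480x640x3 uint8, red, green, blue), "K" (3x3 intrinsics, pixels), "pose" (4x4, takes a point from camera to world coordinates). Camera axes: x right, y down, z forward; pixel columns grow to the right and rows downward; lengths in m; the calibration is good to about 2 mm. A picture is of the moment at which its call begins. There is no depth.
- bot.hand_in(): hands the job in; it is judged then, once.
The state is a dict: "t": time; "q": joint angles; "joint_vel": joint speeds; "joint_torque": joint torques, N m; "eef_pos": TCP position; "tool_rot": TCP orientation; "contact_force": force on the tool from outside, world axes, zero at the start; "torque": the same for the moment, N m; "gripper_width": opening from 0.0 (shut) to 1.0 (fully open); "grasp_force": force on a finger pad.
Only numpy, scipy, OpenCV 4.12 (cv2) and the standard library are available. Lean on these libraries where they do the work, as an engineer would, in place of code of your own. Each camera call takes 0.05 s, during which the arm holds its last target. There are 200 camera calls.

## Task

I am about to brush down the contact grill: first set the drip tray flat on the worktop with the spout on the grill's right side over the inside of the tray, so it catches the crumbs, then with the lid still shut slide the red lid lock fully open. Lift the lid by its steel handle bar to 45 degrees and finish while holding it still there, because it falls shut when let go; do not let it drop, and leave everything else on the worktop where it is.

Things in the scene. Friction and masses are not known exactly. Their poses are not given: they have to be found in the camera images.
- grill: Black and steel contact grill, fixed: 230 mm wide (its y), 210 mm deep (its x), top of the shut lid 99 mm above the worktop. Origin: centre of its underside, on the worktop. +x points from the handle side to the hinge at the back, +y to its left (lock) side, -y to its right (spout) side; turned up to 15 degrees from the robot's axes.
- spout_tip (a point): Middle of the outer end of the steel drain spout, at (-40, -160, 43) mm in the grill's frame. The spout is a trough 30 mm wide that sticks out 45 mm from the right side wall (y = -115 mm), underside 41 mm, top 54 mm above the worktop. The tray goes in under it level from outside, towards +y, its long side along the grill's y.
- drip_tray: Loose open aluminium drip tray, 140 mm long (its x), 50 mm wide (its y), 26 mm high, walls and floor 4 mm, 90 g. Origin: centre of its underside; z up. Both ends are alike. It can be gripped across its 50 mm width.
- lid_lock (a joint): Slide lock on the lid, in metres: 0 locked (its rod passes through the steel staple on the grill's left side and holds the lid down), 0.018 fully open. It slides along the grill's -y (from the left side towards the middle), takes about 2 N and stays where it is put.
- lock_tab (a point): Centre of the lock's red thumb piece, 24 mm (grill's x) by 12 mm (slide direction) by 18 mm high, underside 7 mm and top 25 mm above the lid. At (-30, 70, 115) mm in the grill's frame when locked and shut, y = 52 when open. Free to pinch across its 24 mm or to push from its +y side: the staple there, 120 mm high over the worktop, begins at y = 118.
- grill_lid (a joint): Lid angle about the hinge at the back of the grill, in radians: 0 shut, 0.785 is 45 degrees, stops at 1.4. The lid weighs about 0.8 kg (it varies by a fifth) and falls shut from any angle when let go; holding it at the bar takes about 4 N.
- lid_hinge (a point): Middle of the lid's hinge axis, at (108, 0, 68) mm in the grill's frame; the axis runs along the grill's y.
- handle_bar (a point): Middle of the steel handle bar, which turns with the lid: 16 mm thick, 100 mm long along the grill's y, between two black posts. Lid shut: at (-130, 0, 134) mm in the grill's frame, 25 mm in front of the lid's front edge and 35 mm above its top; fingers from above go round it front and back. 247 mm from the hinge axis, 15.5 degrees above its level (60.5 with the lid at 45).
- brush: Grey washing-up brush, 36 x 269 x 62 mm, lying loose in front of the grill, along y. Bystander. Origin: centre of its underside.
- fork: Steel fork, 205 x 28 x 16 mm, lying loose near the front edge, right of the grill. Bystander. Origin: centre of its underside.
- mug: White mug with small green leaves, 92 x 127 x 95 mm, standing loose behind the grill. Bystander. Origin: centre of its underside.
- garlic: Garlic bulb, 53 mm, loose near the front edge. Bystander. Origin: centre of its underside.
There are look-alikes about, which are no part of the job. Several things have the shape of the drip_tray; the one meant has the colours described above.

How it is judged:
By the outcome, as a careful person would: the job done as asked, in the order asked, and still so for the second after the job is handed in, while the arm keeps its last pose, push and grip.
It also fails if it takes over 64 s, if anything falls off the work surface, if the arm or the gripper's body presses on something with over 40 N, if the wrist force passes 120 N, or if a joint passes its speed limit or range.

## Working session

There is one attempt and no reset: what is moved stays moved. The work goes in short steps, Python scripts to look and compute and a tool call to move; the robot and the scene stay as the last step left them, time stands still between calls to the robot, and variables do not carry over. Pictures are saved under pics/ and viewed, at most 11 in all, crops included, and the job is handed in when it is done.

Besides the shell and the picture viewer there is one more tool, called as name([rows], argument=value, ...), one row to a line, values as JSON. servo_tool: Moves the arm, as the interface text tells. Its arguments: {"type":"object","properties":{"motion":{"type":"array"},"grip_force":{"type":"number"}},"required":["motion"]}

```bash
ls; mkdir -p pics; python3 - <<'E'
from station import bot
import cv2,numpy as np
np.set_printoptions(precision=4,suppress=True)
o=bot.get_obs();print(o['t'],o['eef_pos'],o['tool_rot'],o['gripper_width'],bot.tcp_to_grasp)
for n in ('scene','top'):
    r=bot.read_camera(n);cv2.imwrite(f'pics/{n}0.png',r['img'][:,:,::-1]);print(n,r['K'],r['pose'])
    np.savez(f'{n}0.npz',**r)
E
```

```text
pics
0.0 [ 0.2907 -0.6085  0.1975] [-0.0009  0.9753  0.2211 -0.0003] 1.0012288914913385 0.0187
scene [[445.5618   0.     321.1425]
 [  0.     445.5618 234.7329]
 [  0.       0.       1.    ]] [[-0.8666 -0.3593  0.3463  0.1646]
 [-0.4989  0.6392 -0.5852  0.4908]
 [-0.0111 -0.6799 -0.7332  0.9513]
 [ 0.      0.      0.      1.    ]]
top [[495.6693   0.     318.2405]
 [  0.     495.6693 236.9857]
 [  0.       0.       1.    ]] [[ 0.0219 -0.9859  0.1656  0.3624]
 [-0.9998 -0.0218  0.0024 -0.1624]
 [ 0.0012 -0.1656 -0.9862  1.4495]
 [ 0.      0.      0.      1.    ]]
```

View pics/scene0.png

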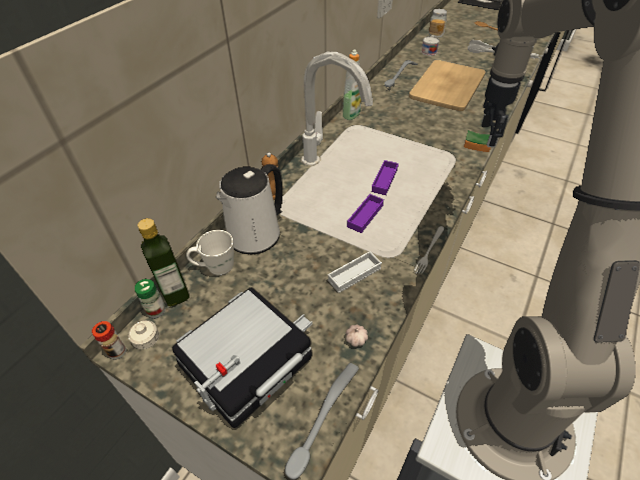

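View pics/top0.png

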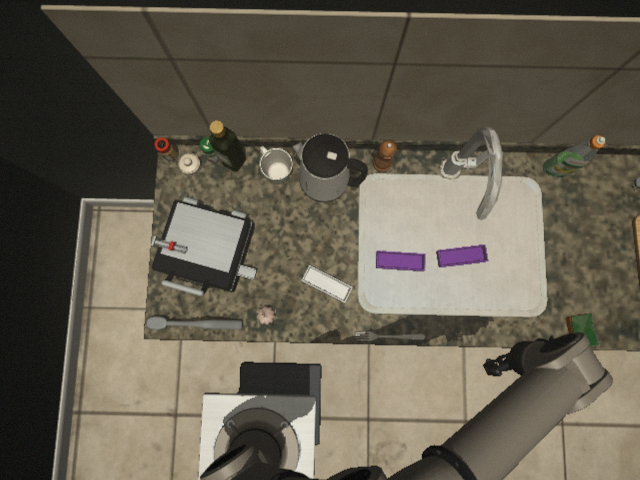

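The scene view shows the aluminium tray at (355,271), the grill at (243,352) with the red tab at (222,368), and two purple look-alike trays. In the top view the tray is at (327,283), the tab at (174,246), the spout at (247,271) and the bar at (184,285).

```bash
cat > h.py <<'E'
import numpy as np,cv2
np.set_printoptions(precision=4,suppress=True)
def load(n): return dict(np.load(n+'.npz'))
def ray(c,px):
    d=c['pose'][:3,:3]@np.linalg.inv(c['K'])@np.array([px[0],px[1],1.]); return c['pose'][:3,3],d/np.linalg.norm(d)
def onz(c,px,z):
    p,d=ray(c,px); return p+d*(z-p[2])/d[2]
def tri(*obs):
    A=np.zeros((3,3));b=np.zeros(3);L=[]
    for c,px in obs:
        p,d=ray(c,px);M=np.eye(3)-np.outer(d,d);A+=M;b+=M@p;L.append((p,M))
    x=np.linalg.solve(A,b); return x,max(np.linalg.norm(M@(x-p)) for p,M in L)
def proj(c,X):
    P=np.linalg.inv(c['pose'])@np.append(X,1);u=c['K']@P[:3];return u[:2]/u[2]
def redc(c,box):
    x0,y0,x1,y1=box;h=cv2.cvtColor(c['img'][y0:y1,x0:x1],cv2.COLOR_RGB2HSV)
    m=((h[...,0]<8)|(h[...,0]>172))&(h[...,1]>150)&(h[...,2]>80)
    y,x=np.nonzero(m);return np.array([x.mean()+x0,y.mean()+y0]),len(x)
def brightrect(c,box,v=150,s=50):
    x0,y0,x1,y1=box;h=cv2.cvtColor(c['img'][y0:y1,x0:x1],cv2.COLOR_RGB2HSV)
    m=((h[...,2]>v)&(h[...,1]<s)).astype(np.uint8)
    k=max(cv2.findContours(m,0,2)[0],key=cv2.contourArea)
    r=cv2.minAreaRect(k);return cv2.boxPoints(r)+[x0,y0],cv2.contourArea(k)
E
python3 - <<'E'
from h import *
S,T=load('scene0'),load('top0')
rs,rt=redc(S,(205,350,245,390)),redc(T,(155,230,195,260));print(rs,rt,tri((S,rs[0]),(T,rt[0])))
b,a=brightrect(T,(295,255,357,310));print(a);P=np.array([onz(T,p,.026) for p in b]);print(P,P.mean(0))
b,a=brightrect(S,(320,245,385,300),140);print(a);P=np.array([onz(S,p,.026) for p in b]);print(P,P.mean(0))
a=cv2.resize(T['img'][190:305,145:265],None,fx=3.3,fy=3.3,interpolation=2)
b=cv2.resize(S['img'][280:430,165:320],None,fx=2.6,fy=2.6,interpolation=2)
o=np.zeros((400,800,3),np.uint8);o[:a.shape[0],:a.shape[1]]=a;o[:b.shape[0],396:396+b.shape[1]]=b[:400];cv2.imwrite('pics/c1.png',o[:,:,::-1])
E
```

```text
(array([221.0952, 368.6548]), 84) (array([170.8182, 245.4545]), 33) (array([0.5528, 0.2403, 0.1161]), np.float64(0.001513375973716102))
784.0
[[ 0.4724 -0.1123  0.026 ]
 [ 0.519  -0.1341  0.026 ]
 [ 0.4596 -0.2593  0.026 ]
 [ 0.4136 -0.237   0.026 ]] [ 0.4662 -0.1857  0.026 ]
973.0
[[ 0.548  -0.1565  0.026 ]
 [ 0.4699 -0.3341  0.026 ]
 [ 0.3957 -0.2685  0.026 ]
 [ 0.4744 -0.1031  0.026 ]] [ 0.472  -0.2156  0.026 ]
```

View pics/c1.png

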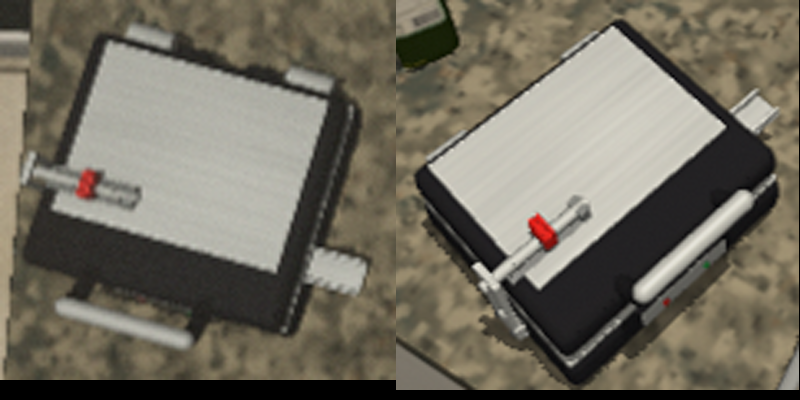

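The crop shows the bar ends at top (58,304),(193,340) and scene (639,292),(750,199). The spout end is at about (364,277) in top and (767,101) in scene.

```bash
python3 - <<'E'
from h import *
S,T=load('scene0'),load('top0')
t=lambda x,y:(x/3.3+145,y/3.3+190)
s=lambda x,y:((x-396)/2.6+165,y/2.6+280)
a,ea=tri((T,t(58,304)),(S,s(639,292)));b,eb=tri((T,t(193,340)),(S,s(750,199)));c,ec=tri((T,t(364,277)),(S,s(767,101)))
print(a,ea,b,eb,c,ec)
rs,rt=redc(S,(205,350,245,390)),redc(T,(155,230,195,260));d,_=tri((S,rs[0]),(T,rt[0]))
G=np.array([[-.130,.05],[-.130,-.05],[-.04,-.16],[-.03,.07]]);W=np.array([a,b,c,d])[:,:2]
gm,wm=G.mean(0),W.mean(0);H=((G-gm).T@(W-wm));th=np.arctan2(H[0,1]-H[1,0],H[0,0]+H[1,1])
R=np.array([[np.cos(th),-np.sin(th)],[np.sin(th),np.cos(th)]]);o=wm-R@gm
print('th',np.degrees(th),'o',o);print((G@R.T+o-W)*1000)
E
```

```text
[0.4517 0.2491 0.1367] 0.0012288215968392579 [0.4252 0.1419 0.124 ] 0.0021306306008558847 [0.4872 0.017  0.0429] 0.0011939405572716163
th -13.924325620039989 o [0.5647 0.1641]
[[-1.1537 -5.1987]
 [ 1.3168  4.9147]
 [ 0.2287  1.3562]
 [-0.3917 -1.0722]]
```

```bash
cat >> h.py <<'E'
from scipy.spatial.transform import Rotation as Ro
def q2R(q): return Ro.from_quat([q[1],q[2],q[3],q[0]]).as_matrix()
def toolR(phi,tilt=0):
    "x axis at yaw phi (deg), z down; tilt>0 tips fingers back about tool x (world dir phi)"
    c,s=np.cos(np.radians(phi)),np.sin(np.radians(phi))
    R=np.array([[c,s,0],[s,-c,0],[0,0,-1.]]).T.T
    R=np.column_stack([[c,s,0],[s,-c,0],[0,0,-1]])
    return Ro.from_rotvec(np.radians(tilt)*np.array([c,s,0])).as_matrix()@R
def plan(bot,pos,R):
    o=bot.get_obs();R0=q2R(o['tool_rot']);
    print('t',o['t'],'shift',np.round(R0.T@(np.array(pos)-o['eef_pos']),4),'turn',np.round(np.degrees(Ro.from_matrix(R0.T@R).as_rotvec())/5,3))
E
python3 - <<'E'
from h import *
from station import bot
T=load('top0')
print('garlic',onz(T,(265,315),.025),'brush',onz(T,(241,323),.03),onz(T,(150,323),.03),'forktip',onz(T,(357,335),.01),onz(T,(424,337),.01))
plan(bot,[.455,-.19,.24],toolR(64.5))
E
```

```text
garlic [ 0.3738 -0.0127  0.025 ] brush [0.35   0.0535 0.03  ] [0.3444 0.3101 0.03  ] forktip [ 0.3234 -0.2755  0.01  ] [ 0.322  -0.4664  0.01  ]
t 0.1 shift [ 0.3286 -0.3069 -0.0419] turn [-0.018 -0.005 -7.791]
```

servo_tool([
  [[0.328, -0.307, -0.042, 0, 0, -7.8, 1], [0.328, -0.307, -0.042, 0, 0, -7.8, 1], [0.328, -0.307, -0.042, 0, 0, -7.8, 1], [0.328, -0.307, -0.042, 0, 0, -7.8, 1], [0.328, -0.307, -0.042, 0, 0, -7.8, 1], [0.328, -0.307, -0.042, 0, 0, -7.8, 1], [0.328, -0.307, -0.042, 0, 0, -7.8, 1], [0.328, -0.307, -0.042, 0, 0, -7.8, 1], [0.328, -0.307, -0.042, 0, 0, -7.8, 1], [0.328, -0.307, -0.042, 0, 0, -7.8, 1], [0.328, -0.307, -0.042, 0, 0, -7.8, 1], [0.328, -0.307, -0.042, 0, 0, -7.8, 1], [0.328, -0.307, -0.042, 0, 0, -7.8, 1], [0.328, -0.307, -0.042, 0, 0, -7.8, 1], [0.328, -0.307, -0.042, 0, 0, -7.8, 1], [0.328, -0.307, -0.042, 0, 0, -7.8, 1]],
])

```text
t: 1.43
eef_pos: [0.4538, -0.1922, 0.2401]
tool_rot: [-0.0, 0.846, 0.533, -0.0]
contact_force: [0.3, -0.5, 0.4]
gripper_width: 0.997
grasp_force: 0.0
```

```bash
python3 - <<'E'
from h import *
from station import bot
r=bot.read_camera('wrist');np.savez('w1.npz',**r);cv2.imwrite('pics/w1.png',r['img'][:,:,::-1]);print(r['K'],r['pose'],bot.get_obs()['eef_pos'],bot.get_obs()['q'])
E
```

```text
[[357.6055   0.     321.0812]
 [  0.     357.6055 244.757 ]
 [  0.       0.       1.    ]] [[ 0.9022 -0.4164 -0.1125  0.4823]
 [-0.4313 -0.8719 -0.2319 -0.1335]
 [-0.0016  0.2578 -0.9662  0.4154]
 [ 0.      0.      0.      1.    ]] [ 0.454  -0.192   0.2402] [ 0.5859  0.1566 -0.347   1.9098  0.0602  1.0858 -0.2322]
```

View pics/w1.png

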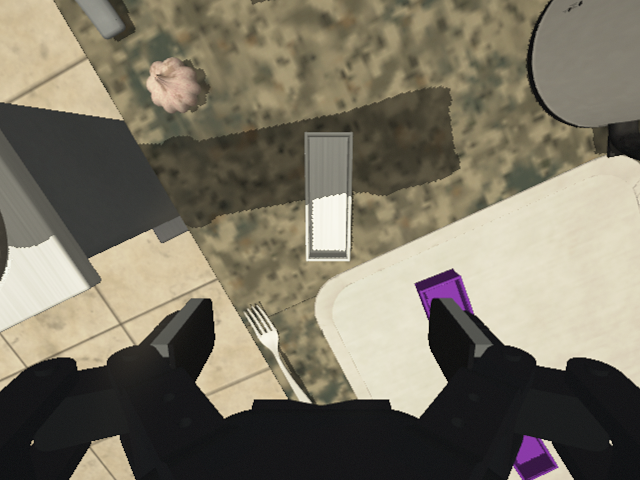

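The wrist view shows the tray rim as the rectangle (305,132)-(352,132)-(351,261)-(305,261), nearly aligned with the tool. The garlic is at (177,85).

```bash
python3 - <<'E'
from h import *
W,T=load('w1'),load('top0')
g=cv2.cvtColor(W['img'],cv2.COLOR_RGB2GRAY)
c=np.array([[305,132],[352,132],[351,261],[305,261]],np.float32).reshape(-1,1,2)
c=cv2.cornerSubPix(g,c,(4,4),(-1,-1),(3,50,.01)).reshape(-1,2);print(c)
P=np.array([onz(W,p,.026) for p in c]);print(P,P.mean(0));print(np.linalg.norm(P-np.roll(P,1,0),axis=1))
L=(P[0]+P[1]-P[2]-P[3]);print('yaw',np.degrees(np.arctan2(L[1],L[0])))
b,_=brightrect(T,(295,255,357,310))
for p in c:
    q=min(b,key=lambda k:np.linalg.norm(k-proj(T,onz(W,p,.026))));print(tri((W,p),(T,q)))
E
```

```text
[[304.4398 131.6857]
 [351.6485 131.4512]
 [349.1526 259.7768]
 [306.4354 259.4986]]
[[ 0.4738 -0.1097  0.026 ]
 [ 0.5182 -0.1307  0.026 ]
 [ 0.4582 -0.2567  0.026 ]
 [ 0.4144 -0.2354  0.026 ]] [ 0.4662 -0.1831  0.026 ]
[0.139  0.0491 0.1396 0.0487]
yaw 64.62004762091092
(array([ 0.4733, -0.1106,  0.0186]), np.float64(0.0014111130297766))
(array([ 0.5247, -0.1315, -0.0347]), np.float64(0.0016055447217130266))
(array([ 0.4589, -0.2591,  0.0202]), np.float64(0.001217681077796003))
(array([ 0.4136, -0.2371,  0.0204]), np.float64(0.0002867322118769657))
```

```bash
python3 - <<'E'
from h import *
from station import bot
plan(bot,[.4555,-.2056,.006],toolR(64.6))
E
```

```text
t 1.4833 shift [-0.0115  0.0074  0.2342] turn [-0.006  0.004 -0.042]
```

servo_tool([
  [[-0.0115, 0.0075, 0.04, 0, 0, 0, 1], [-0.0115, 0.0075, 0.08, 0, 0, 0, 1], [-0.0115, 0.0075, 0.12, 0, 0, 0, 1], [-0.0115, 0.0075, 0.15, 0, 0, 0, 1], [-0.0115, 0.0075, 0.18, 0, 0, 0, 1], [-0.0115, 0.0075, 0.2, 0, 0, 0, 1], [-0.0115, 0.0075, 0.22, 0, 0, 0, 1], [-0.0115, 0.0075, 0.23, 0, 0, 0, 1], [-0.0115, 0.0075, 0.234, 0, 0, 0, 1], [-0.0115, 0.0075, 0.234, 0, 0, 0, 0.5], [-0.0115, 0.0075, 0.234, 0, 0, 0, 0.4], [-0.0115, 0.0075, 0.234, 0, 0, 0, 0.3], [-0.0115, 0.0075, 0.234, 0, 0, 0, 0.3], [-0.0115, 0.0075, 0.234, 0, 0, 0, 0.3], [-0.0115, 0.0075, 0.234, 0, 0, 0, 0.3], [-0.0115, 0.0075, 0.234, 0, 0, 0, 0.3]],
], grip_force=30)

```text
t: 2.82
eef_pos: [0.4567, -0.2043, 0.0069]
tool_rot: [0.0, 0.846, 0.534, 0.0]
contact_force: [-0.6, -0.0, 0.1]
gripper_width: 0.3
grasp_force: 0.0
```

```bash
python3 - <<'E'
from h import *
from station import bot
o=bot.get_obs();print(o['gripper_width'],o['grasp_force'],o['eef_pos'],o['contact_force'])
E
```

```text
0.30025804977159665 0.0 [ 0.4567 -0.2043  0.0069] [-0.5892 -0.0099  0.0557]
```

```bash
python3 - <<'E'
from h import *
from station import bot
r=bot.read_camera('wrist');np.savez('w2.npz',**r)
s=bot.read_camera('scene');np.savez('s2.npz',**s)
a=cv2.resize(r['img'],(400,300));b=cv2.resize(s['img'][200:350,270:470],(400,300))
cv2.imwrite('pics/w2.png',np.hstack([a,b])[:,:,::-1])
E
```

```text
(no output)
```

View pics/w2.png

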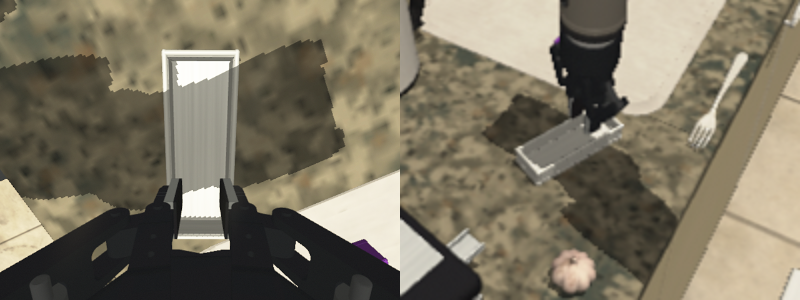

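The left half shows both fingers inside the tray walls, so they closed before the descent was finished. I will rise, look again and redo the grasp.

servo_tool([
  [[0, 0, -0.03, 0, 0, 0, 0.3], [0, 0, -0.06, 0, 0, 0, 0.3], [0, 0, -0.1, 0, 0, 0, 1], [0.0115, -0.0075, -0.14, 0, 0, 0, 1], [0.0115, -0.0075, -0.18, 0, 0, 0, 1], [0.0115, -0.0075, -0.22, 0, 0, 0, 1], [0.0115, -0.0075, -0.234, 0, 0, 0, 1], [0.0115, -0.0075, -0.234, 0, 0, 0, 1], [0.0115, -0.0075, -0.234, 0, 0, 0, 1], [0.0115, -0.0075, -0.234, 0, 0, 0, 1]],
])

```text
t: 3.75
eef_pos: [0.4537, -0.1904, 0.2393]
tool_rot: [-0.001, 0.846, 0.534, -0.001]
contact_force: [0.0, -0.5, -0.1]
gripper_width: 0.998
grasp_force: 0.0
```

```bash
python3 - <<'E'
from h import *
from station import bot
W=bot.read_camera('wrist')
g=cv2.cvtColor(W['img'],cv2.COLOR_RGB2GRAY)
P0=[[.4738,-.1097,.026],[.5182,-.1307,.026],[.4582,-.2567,.026],[.4144,-.2354,.026]]
c=np.array([proj(W,p) for p in P0],np.float32).reshape(-1,1,2);print(c.reshape(-1,2))
c=cv2.cornerSubPix(g,c,(5,5),(-1,-1),(3,50,.01)).reshape(-1,2);print(c)
P=np.array([onz(W,p,.026) for p in c]);print(P,P.mean(0));print(np.linalg.norm(P-np.roll(P,1,0),axis=1))
L=(P[0]+P[1]-P[2]-P[3]);y=np.degrees(np.arctan2(L[1],L[0]));print('yaw',y)
l=L[:2]/np.linalg.norm(L[:2])
plan(bot,list(P.mean(0)[:2]-.025*l)+[.004],toolR(y))
E
```

```text
[[305.683  133.1476]
 [352.9926 133.0767]
 [350.0135 261.3701]
 [307.24   260.9451]]
[[306.065  132.7135]
 [353.2576 133.1422]
 [349.4689 261.2299]
 [307.2979 260.6654]]
[[ 0.4743 -0.1095  0.026 ]
 [ 0.5184 -0.1309  0.026 ]
 [ 0.4577 -0.2563  0.026 ]
 [ 0.4146 -0.2351  0.026 ]] [ 0.4663 -0.1829  0.026 ]
[0.1391 0.049  0.1393 0.048 ]
yaw 64.36802589968875
t 3.8 shift [-0.0128  0.0089  0.2349] turn [-0.033  0.003  0.035]
```

servo_tool([
  [[-0.0128, 0.009, 0.04, 0, 0, 0, 1], [-0.0128, 0.009, 0.08, 0, 0, 0, 1], [-0.0128, 0.009, 0.12, 0, 0, 0, 1], [-0.0128, 0.009, 0.15, 0, 0, 0, 1], [-0.0128, 0.009, 0.18, 0, 0, 0, 1], [-0.0128, 0.009, 0.2, 0, 0, 0, 1], [-0.0128, 0.009, 0.22, 0, 0, 0, 1], [-0.0128, 0.009, 0.23, 0, 0, 0, 1], [-0.0128, 0.009, 0.235, 0, 0, 0, 1], [-0.0128, 0.009, 0.235, 0, 0, 0, 1], [-0.0128, 0.009, 0.235, 0, 0, 0, 1], [-0.0128, 0.009, 0.235, 0, 0, 0, 1], [-0.0128, 0.009, 0.235, 0, 0, 0, 0.9], [-0.0128, 0.009, 0.235, 0, 0, 0, 0.8], [-0.0128, 0.009, 0.235, 0, 0, 0, 0.7], [-0.0128, 0.009, 0.235, 0, 0, 0, 0.65], [-0.0128, 0.009, 0.235, 0, 0, 0, 0.6], [-0.0128, 0.009, 0.235, 0, 0, 0, 0.5], [-0.0128, 0.009, 0.235, 0, 0, 0, 0.4], [-0.0128, 0.009, 0.235, 0, 0, 0, 0.4]],
], grip_force=30)

```text
t: 5.47
eef_pos: [0.4573, -0.206, 0.0055]
tool_rot: [-0.0, 0.846, 0.534, -0.0]
contact_force: [-0.2, 0.2, 0.5]
gripper_width: 0.402
grasp_force: 0.0
```

```bash
python3 - <<'E'
from h import *
from station import bot
r=bot.read_camera('wrist');np.savez('w3.npz',**r)
o=bot.get_obs();print(o['gripper_width'],o['grasp_force'],o['eef_pos'])
R=q2R(o['tool_rot']);
for y in (-.017,0,.017):print(proj(r,o['eef_pos']+R@[0,y,0]))
P0=[[.4743,-.1095,.026],[.5184,-.1309,.026],[.4577,-.2563,.026],[.4146,-.2351,.026]]
print([proj(r,p) for p in P0])
cv2.imwrite('pics/w3.png',cv2.resize(r['img'][60:480,180:480],(428,600))[:,:,::-1])
E
```

```text
0.39875124654557875 0.0 [ 0.4573 -0.2061  0.0055]
[288.2664 279.0751]
[320.915  279.1266]
[353.5667 279.1782]
[array([255.3406,  73.0945]), array([378.6933,  74.2451]), array([364.9186, 379.0613]), array([268.3882, 377.8266])]
```

View pics/w3.png

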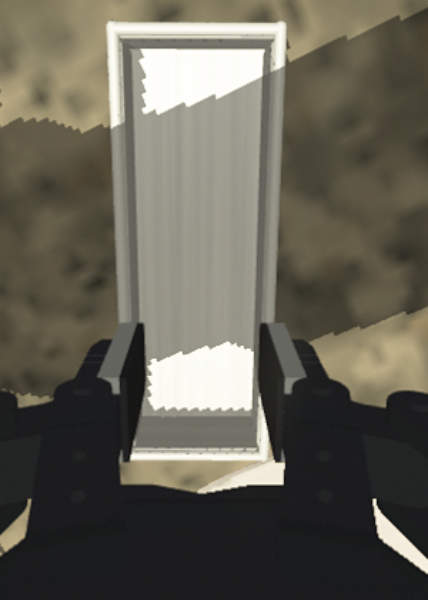

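The picture shows the pads at about half opening, with their tips apparently above the tray rim. I'll compute the tip height from the pixel positions.

```bash
python3 - <<'E'
from h import *
from station import bot
o=bot.get_obs();R=q2R(o['tool_rot']);r=load('w3')
print('w3 obs tips (282,286) (362,286)')
for w in(.034,.04,.05):
  for h in (0,.01,.02,.03):print(w,h,*[proj(r,o['eef_pos']+R@[x,-w/2,-h]).round() for x in (.011,-.011)])
r=load('w1');p=np.array([.454,-.192,.2402]);R=toolR(64.4)
print('w1 obs (212,300) (429,300)')
for h in (.0,.013,.02,.03,.04):print(h,*[proj(r,p+R@[x,-.0425,-h]).round() for x in (.011,-.011)])
E
```

```text
w3 obs tips (282,286) (362,286)
0.034 0 [288. 259.] [289. 299.]
0.034 0.01 [286. 265.] [287. 307.]
0.034 0.02 [284. 272.] [285. 316.]
0.034 0.03 [281. 279.] [283. 326.]
0.04 0 [282. 259.] [283. 299.]
0.04 0.01 [280. 265.] [281. 307.]
0.04 0.02 [277. 272.] [279. 316.]
0.04 0.03 [275. 279.] [276. 326.]
0.05 0 [272. 259.] [274. 299.]
0.05 0.01 [269. 265.] [271. 307.]
0.05 0.02 [266. 272.] [268. 316.]
0.05 0.03 [263. 279.] [265. 326.]
w1 obs (212,300) (429,300)
0.0 [238. 258.] [241. 298.]
0.013 [232. 266.] [235. 309.]
0.02 [228. 271.] [231. 315.]
0.03 [222. 279.] [226. 325.]
0.04 [216. 288.] [220. 337.]
```

The finger tips are about 30 mm higher than the reported TCP suggests, which fits passing over the rim twice. I'll reopen and go down in small steps, watching the force.

servo_tool([
  [[0, 0, 0, 0, 0, 0, 0.8], [0, 0, 0, 0, 0, 0, 1], [0, 0, 0, 0, 0, 0, 1], [0, 0, 0, 0, 0, 0, 1], [0, 0, 0.004, 0, 0, 0, 1], [0, 0, 0.008, 0, 0, 0, 1], [0, 0, 0.012, 0, 0, 0, 1], [0, 0, 0.012, 0, 0, 0, 1], [0, 0, 0.012, 0, 0, 0, 1]],
])

```text
t: 6.27
eef_pos: [0.4569, -0.2059, -0.0069]
tool_rot: [-0.0, 0.846, 0.534, -0.0]
contact_force: [-0.2, 0.1, -0.4]
gripper_width: 0.997
grasp_force: 0.0
```

```bash
python3 - <<'E'
from h import *
from station import bot
s=bot.read_camera('scene')
o=bot.get_obs();print(o['contact_force'],o['eef_pos'],o['q'])
R=q2R(o['tool_rot'])
c=proj(s,o['eef_pos']+[0,0,.03]).astype(int);print(c)
k=6;y0,x0=c[1]-45,c[0]-45
im=cv2.resize(s['img'][y0:y0+90,x0:x0+90],None,fx=k,fy=k,interpolation=2)
for y in(-.05,.05):
  for h,col in((0,(255,0,0)),(.018,(255,255,0)),(.045,(0,255,0))):
    p=(proj(s,o['eef_pos']+R@[0,y,-h])-[x0,y0])*k;cv2.circle(im,tuple(int(v) for v in p),3,col,-1)
cv2.imwrite('pics/s3.png',im[:,:,::-1])
E
```

```text
[ 0.312   0.406  -0.3214] [ 0.4571 -0.2059 -0.0067] [ 0.5188  0.5157 -0.2701  2.0992  0.2514  0.5571 -0.3765]
[360 264]
```

View pics/s3.png

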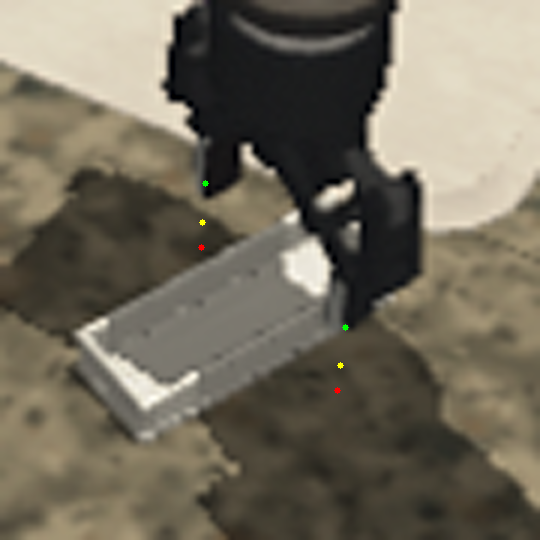

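The scene crop confirms it: with the fingers open, the tips sit at the green marks, about 43 mm behind the reported TCP. That makes it about 30 mm when shut, and I'll allow for that from here on.

servo_tool([
  [[0, 0, 0.005, 0, 0, 0, 1], [0, 0, 0.01, 0, 0, 0, 1], [0, 0, 0.015, 0, 0, 0, 1], [0, 0, 0.018, 0, 0, 0, 1], [0, 0, 0.021, 0, 0, 0, 1], [0, 0, 0.021, 0, 0, 0, 1], [0, 0, 0.021, 0, 0, 0, 1], [0, 0, 0.021, 0, 0, 0, 0.8], [0, 0, 0.021, 0, 0, 0, 0.7], [0, 0, 0.021, 0, 0, 0, 0.6], [0, 0, 0.021, 0, 0, 0, 0.5], [0, 0, 0.021, 0, 0, 0, 0.4], [0, 0, 0.021, 0, 0, 0, 0.4], [0, 0, 0.021, 0, 0, 0, 0.4]],
], grip_force=30)

```text
t: 7.48
eef_pos: [0.4575, -0.2061, -0.0272]
tool_rot: [0.0, 0.846, 0.534, 0.0]
contact_force: [-1.0, 0.3, 6.0]
gripper_width: 0.582
grasp_force: 31.6
```

```bash
cat >> h.py <<'E'
TH=np.radians(-13.92);O=np.array([.5647,.1641])
def g2w(x,y): 
    return np.array([[np.cos(TH),-np.sin(TH)],[np.sin(TH),np.cos(TH)]])@[x,y]+O
E
python3 - <<'E'
from h import *
from station import bot
p=g2w(-.04,-.315);print(p,g2w(-.04,-.225));plan(bot,[*p,-.017],toolR(76.08))
E
```

```text
[ 0.4501 -0.132 ] [ 0.4717 -0.0447]
t 7.4833 shift [ 0.0637 -0.0385 -0.0102] turn [ 0.005  0.001 -2.308]
```

servo_tool([
  [[0, 0, -0.005, 0, 0, 0, 0.4], [0, 0, -0.01, 0, 0, 0, 0.4], [0.02, -0.012, -0.01, 0, 0, -0.7, 0.4], [0.04, -0.025, -0.01, 0, 0, -1.5, 0.4], [0.0637, -0.0385, -0.01, 0, 0, -2.3, 0.4], [0.0637, -0.0385, -0.01, 0, 0, -2.3, 0.4], [0.0637, -0.0385, -0.01, 0, 0, -2.3, 0.4], [0.0637, -0.0385, -0.01, 0, 0, -2.3, 0.4]],
])

```text
t: 8.15
eef_pos: [0.4501, -0.1325, -0.0173]
tool_rot: [0.0, 0.788, 0.616, -0.0]
contact_force: [-0.2, -0.6, -0.9]
gripper_width: 0.581
grasp_force: 31.3
```

```bash
python3 - <<'E'
from h import *
from station import bot
r=bot.read_camera('wrist');np.savez('w4.npz',**r);cv2.imwrite('pics/w4.png',r['img'][:,:,::-1])
o=bot.get_obs();print(o['gripper_width'],o['grasp_force'],o['eef_pos'],o['contact_force'])
for g in ((-.055,-.16),(-.025,-.16),(-.055,-.115),(-.025,-.115)):print(g,proj(r,[*g2w(*g),.054]).round(1))
for g in ((-.065,-.22),(-.015,-.22)):print(g,proj(r,[*g2w(*g),.036]).round(1))
E
```

```text
0.5767899451571167 31.32489323616028 [ 0.45   -0.133  -0.0173] [ 0.8156 -0.1724 -0.7489]
(-0.055, -0.16) [ 250.4 -282.9]
(-0.025, -0.16) [ 389.2 -283. ]
(-0.055, -0.115) [ 237.8 -612.7]
(-0.025, -0.115) [ 401.2 -612.9]
(-0.065, -0.22) [239.   47.7]
(-0.015, -0.22) [401.4  47.7]
```

View pics/w4.png

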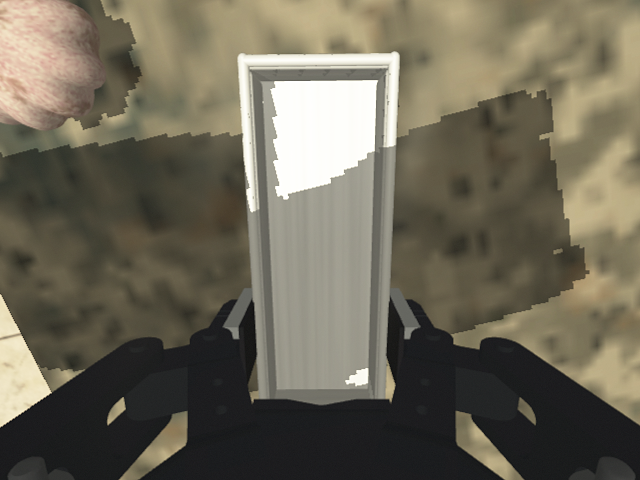

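The wrist view shows the tray held level at the predicted place: rim columns 240–399, far edge at row 55. I'll slide it in under the spout.

servo_tool([
  [[0.015, 0, 0, 0, 0, 0, 0.4], [0.03, 0, 0, 0, 0, 0, 0.4], [0.045, 0, 0, 0, 0, 0, 0.4], [0.06, 0, 0, 0, 0, 0, 0.4], [0.075, 0, 0, 0, 0, 0, 0.4], [0.09, 0, 0, 0, 0, 0, 0.4], [0.09, 0, 0, 0, 0, 0, 0.4], [0.09, 0, 0, 0, 0, 0, 0.4], [0.09, 0, 0.004, 0, 0, 0, 0.4], [0.09, 0, 0.007, 0, 0, 0, 0.4], [0.09, 0, 0.009, 0, 0, 0, 0.4], [0.09, 0, 0.01, 0, 0, 0, 0.4], [0.09, 0, 0.01, 0, 0, 0, 0.4]],
])

```text
t: 9.28
eef_pos: [0.471, -0.046, -0.0272]
tool_rot: [0.0, 0.788, 0.615, -0.001]
contact_force: [-3.5, -2.0, 9.9]
gripper_width: 0.577
grasp_force: 32.5
```

```bash
python3 - <<'E'
from h import *
from station import bot
o=bot.get_obs();print(o['gripper_width'],o['grasp_force'],o['eef_pos'],o['contact_force'])
s=bot.read_camera('scene');t=bot.read_camera('top')
np.savez('s5.npz',**s);np.savez('t5.npz',**t)
c=proj(s,[.48,-.01,.03]).astype(int);d=proj(t,[.48,-.01,.03]).astype(int)
a=cv2.resize(s['img'][c[1]-50:c[1]+50,c[0]-50:c[0]+50],(400,400),interpolation=2);b=cv2.resize(t['img'][d[1]-40:d[1]+40,d[0]-40:d[0]+40],(400,400),interpolation=2)
for g,z in (((-.055,-.16),.054),((-.025,-.16),.054),((-.065,-.13),.026),((-.015,-.13),.026),((-.065,-.27),.026),((-.015,-.27),.026)):
  X=[*g2w(*g),z]
  cv2.circle(a,tuple(int(v) for v in (proj(s,X)-c+50)*4),2,(255,0,0),-1);cv2.circle(b,tuple(int(v) for v in (proj(t,X)-d+40)*5),2,(255,0,0),-1)
cv2.imwrite('pics/p5.png',np.hstack([a,b])[:,:,::-1])
E
```

```text
0.576644018579416 32.455562353134155 [ 0.471  -0.046  -0.0272] [-3.5359 -2.0062  9.88  ]
```

View pics/p5.png

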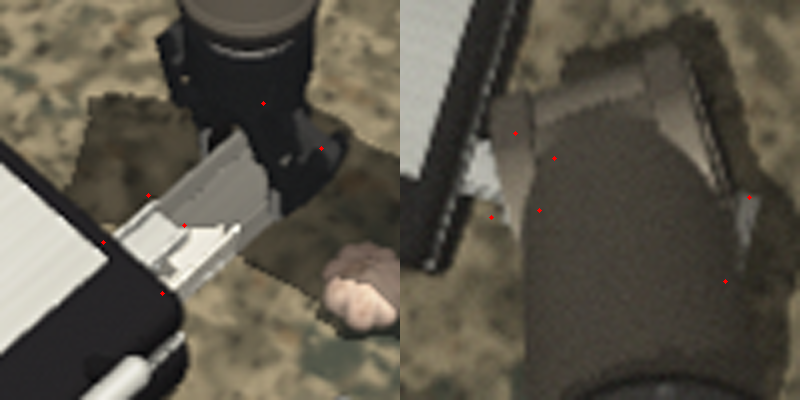

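The scene half shows the spout reaching in over the middle of the tray, and the tray is flat on the worktop. I'll release it and lift clear.

servo_tool([
  [[0, 0, -0.001, 0, 0, 0, 0.65], [0, 0, -0.001, 0, 0, 0, 0.78], [0, 0, -0.001, 0, 0, 0, 0.78], [0, 0, -0.001, 0, 0, 0, 0.78], [0, 0, -0.02, 0, 0, 0, 0.78], [0, 0, -0.05, 0, 0, 0, 0.78], [0, 0, -0.09, 0, 0, 0, 0.78], [0, 0, -0.13, 0, 0, 0, 0.78], [0, 0, -0.17, 0, 0, 0, 0.78], [0, 0, -0.21, 0, 0, 0, 0.78], [0, 0, -0.25, 0, 0, 0, 0.78], [0, 0, -0.28, 0, 0, 0, 0.78], [0, 0, -0.28, 0, 0, 0, 0.78], [0, 0, -0.28, 0, 0, 0, 0.78]],
])

```text
t: 10.55
eef_pos: [0.4727, -0.0447, 0.2541]
tool_rot: [0.001, 0.788, 0.616, 0.001]
contact_force: [0.8, 0.4, -1.7]
gripper_width: 0.777
grasp_force: 0.0
```

```bash
python3 - <<'E'
from h import *
from station import bot
o=bot.get_obs();print(o['eef_pos'])
r=bot.read_camera('wrist');np.savez('w6.npz',**r)
for g,z in (((-.03,.07),.115),((-.13,.05),.134),((-.13,-.05),.134),((-.055,-.16),.054),((-.025,-.16),.054)):print(g,proj(r,[*g2w(*g),z]).round())
plan(bot,[*g2w(-.04,.045),.27],toolR(76.08))
E
```

```text
[ 0.4727 -0.0447  0.2541]
(-0.03, 0.07) [ 334. -197.]
(-0.13, 0.05) [ 180. -186.]
(-0.13, -0.05) [194.  -8.]
(-0.055, -0.16) [305. 150.]
(-0.025, -0.16) [334. 150.]
t 10.6 shift [ 0.2702  0.0001 -0.0178] turn [ 0.005  0.003 -0.009]
```

servo_tool([
  [[0.04, 0, -0.02, 0, 0, 0, 0.6], [0.08, 0, -0.04, 0, 0, 0, 0.6], [0.12, 0, -0.06, 0, 0, 0, 0.6], [0.15, 0, -0.06, 0, 0, 0, 0.6], [0.17, 0, -0.06, 0, 0, 0, 0.6], [0.17, 0, -0.06, 0, 0, 0, 0.6], [0.17, 0, -0.06, 0, 0, 0, 0.6], [0.17, 0, -0.06, 0, 0, 0, 0.6]],
])

```text
t: 11.27
eef_pos: [0.5118, 0.1189, 0.3106]
tool_rot: [-0.001, 0.788, 0.616, -0.002]
contact_force: [0.5, 0.1, -0.4]
gripper_width: 0.599
grasp_force: 0.0
```

```bash
python3 - <<'E'
from h import *
from station import bot
r=bot.read_camera('wrist');np.savez('w7.npz',**r)
im=r['img'].copy()
for g,z in (((-.03,.07),.115),((-.13,.05),.134),((-.13,-.05),.134),((-.055,-.16),.054),((-.025,-.16),.054)):
  p=proj(r,[*g2w(*g),z]);print(g,p.round());cv2.circle(im,tuple(int(v) for v in p),2,(0,255,0),-1)
cv2.imwrite('pics/w7.png',im[:,:,::-1]);print(bot.get_obs()['eef_pos'])
E
```

```text
(-0.03, 0.07) [333.  83.]
(-0.13, 0.05) [224. 103.]
(-0.13, -0.05) [231. 210.]
(-0.055, -0.16) [310. 284.]
(-0.025, -0.16) [334. 285.]
[0.512  0.1185 0.311 ]
```

View pics/w7.png

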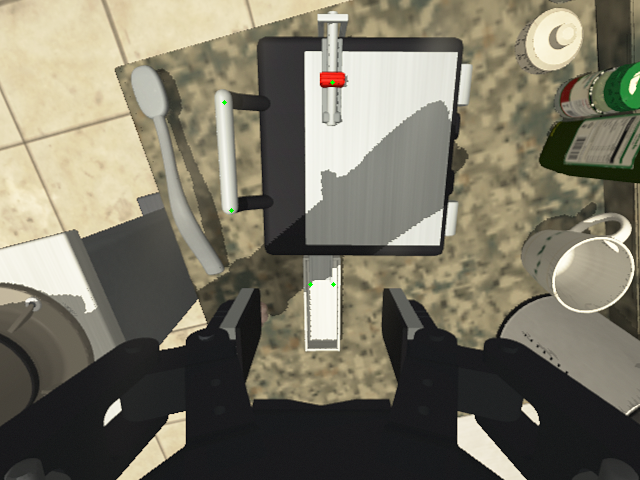

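The wrist view agrees with the model: tab at (333,79), bar from (223,92) to (231,212), and the spout inside the tray at (322,270).

```bash
python3 - <<'E'
from h import *
from station import bot
S,T,W=load('scene0'),load('top0'),load('w7')
rs,rt,rw=redc(S,(205,350,245,390)),redc(T,(155,230,195,260)),redc(W,(310,60,355,95));print(rw)
p,e=tri((S,rs[0]),(T,rt[0]),(W,rw[0]));p2,e2=tri((S,rs[0]),(W,rw[0]));print(p,e,p2,e2,'model',g2w(-.03,.07))
print('on z', onz(W,rw[0],.12))
t=lambda x,y:(x/3.3+145,y/3.3+190)
s=lambda x,y:((x-396)/2.6+165,y/2.6+280)
a,ea=tri((S,s(639,292)),(W,(223.5,96)));b,eb=tri((S,s(750,199)),(W,(231,209)));print('bar',a,ea,b,eb,(a+b)/2,g2w(-.13,0))
plan(bot,[p2[0],p2[1],.15],toolR(76.08));plan(bot,[p2[0],p2[1],.073],toolR(76.08))
E
```

```text
(array([331.7699,  79.0685]), 365)
[0.5525 0.2409 0.1171] 0.0017648522615367646 [0.5513 0.2412 0.1184] 0.0012258176435034863 model [0.5524 0.2393]
on z [0.5521 0.2417 0.12  ]
bar [0.4514 0.2487 0.1354] 0.0006485813850069634 [0.4231 0.1451 0.1273] 0.0026089471307336122 [0.4373 0.1969 0.1314] [0.4385 0.1954]
t 11.3167 shift [0.1289 0.0086 0.1607] turn [-0.027  0.022 -0.03 ]
t 11.3167 shift [0.129  0.0088 0.2377] turn [-0.027  0.022 -0.03 ]
```

servo_tool([
  [[0.04, 0.003, 0.02, 0, 0, 0, 0.6], [0.08, 0.006, 0.05, 0, 0, 0, 0.6], [0.115, 0.009, 0.08, 0, 0, 0, 0.6], [0.129, 0.0093, 0.11, 0, 0, 0, 0.6], [0.129, 0.0093, 0.14, 0, 0, 0, 0.6], [0.129, 0.0093, 0.17, 0, 0, 0, 0.6], [0.129, 0.0093, 0.2, 0, 0, 0, 0.6], [0.129, 0.0093, 0.22, 0, 0, 0, 0.6], [0.129, 0.0093, 0.232, 0, 0, 0, 0.6], [0.129, 0.0093, 0.238, 0, 0, 0, 0.6], [0.129, 0.0093, 0.238, 0, 0, 0, 0.6], [0.129, 0.0093, 0.238, 0, 0, 0, 0.6], [0.129, 0.0093, 0.238, 0, 0, 0, 0.4], [0.129, 0.0093, 0.238, 0, 0, 0, 0.25], [0.129, 0.0093, 0.238, 0, 0, 0, 0.15], [0.129, 0.0093, 0.238, 0, 0, 0, 0.15], [0.129, 0.0093, 0.238, 0, 0, 0, 0.15], [0.129, 0.0093, 0.238, 0, 0, 0, 0.15]],
], grip_force=25)

```text
t: 12.82
eef_pos: [0.5529, 0.244, 0.076]
tool_rot: [0.0, 0.788, 0.616, 0.001]
contact_force: [-2.4, -0.9, 6.0]
gripper_width: 0.271
grasp_force: 27.6
```

servo_tool([
  [[-0.003, 0, 0, 0, 0, 0, 0.15], [-0.006, 0, 0, 0, 0, 0, 0.15], [-0.009, 0, 0, 0, 0, 0, 0.15], [-0.012, 0, 0, 0, 0, 0, 0.15], [-0.015, 0, 0, 0, 0, 0, 0.15], [-0.018, 0, 0, 0, 0, 0, 0.15], [-0.02, 0, 0, 0, 0, 0, 0.15], [-0.022, 0, 0, 0, 0, 0, 0.15], [-0.022, 0, 0, 0, 0, 0, 0.15], [-0.022, 0, 0, 0, 0, 0, 0.15]],
])

```text
t: 13.65
eef_pos: [0.5485, 0.2268, 0.0762]
tool_rot: [-0.002, 0.787, 0.617, 0.004]
contact_force: [0.7, 10.1, 2.0]
gripper_width: 0.273
grasp_force: 27.2
```

servo_tool([
  [[-0.02, 0, 0, 0, 0, 0, 0.4], [-0.02, 0, 0, 0, 0, 0, 0.6], [-0.02, 0, 0, 0, 0, 0, 0.6], [-0.02, 0, 0, 0, 0, 0, 0.6], [-0.02, 0, -0.03, 0, 0, 0, 0.6], [-0.02, 0, -0.06, 0, 0, 0, 0.6], [-0.06, -0.02, -0.1, 0, 0, 0, 0.6], [-0.1, -0.04, -0.14, 0, 0, 0, 0.6], [-0.13, -0.06, -0.17, 0, 0, 0, 0.6], [-0.13, -0.08, -0.19, 0, 0, 0, 0.6], [-0.13, -0.08, -0.19, 0, 0, 0, 0.6], [-0.13, -0.08, -0.19, 0, 0, 0, 0.6], [-0.13, -0.08, -0.19, 0, 0, 0, 0.6]],
])

```text
t: 14.73
eef_pos: [0.4391, 0.1153, 0.2657]
tool_rot: [0.001, 0.788, 0.616, 0.001]
contact_force: [0.3, -0.3, -0.5]
gripper_width: 0.601
grasp_force: 0.0
```

```bash
python3 - <<'E'
from h import *
from station import bot
W=bot.read_camera('wrist');np.savez('w8.npz',**W)
p=proj(W,[*g2w(-.03,.052),.118]).astype(int);print(p)
rw=redc(W,(p[0]-40,p[1]-40,p[0]+40,p[1]+40));X=onz(W,rw[0],.12);c,s=np.cos(TH),np.sin(TH)
print(rw,X,'grill',np.array([[c,s],[-s,c]])@(X[:2]-O))
h=cv2.cvtColor(W['img'],cv2.COLOR_RGB2HSV)
# bar axis by bright rows near the model
for y in np.linspace(-.03,.03,5):
  q=proj(W,[*g2w(-.13,y),.134]);i=int(q[1]);row=W['img'][i,int(q[0])-35:int(q[0])+35].astype(int).sum(1)/3
  b=np.nonzero(row>130)[0];print(q.round(1),b.min()+int(q[0])-35 if len(b) else 0,b.max()+int(q[0])-35 if len(b) else 0,len(b))
plan(bot,[*g2w(-.13,0),.15],toolR(76.08));print(bot.get_obs()['q'])
E
```

```text
[417  69]
(array([415.1901,  64.5723]), 484) [0.5464 0.2253 0.12  ] grill [-0.0325  0.055 ]
[297.  171.2] 274 317 36
[296.6 152.8] 262 318 34
[296.3 134. ] 261 303 43
[296.  114.6] 280 318 39
[295.7  94.7] 260 303 31
t 14.7833 shift [ 0.0775 -0.0198  0.1146] turn [ 0.015 -0.002 -0.006]
[ 0.1918  0.0844 -0.6129  1.9417  0.0543  1.1302 -0.686 ]
```

```bash
python3 - <<'E'
from h import *
from station import bot
R=toolR(76.08,-15);B=np.array([*g2w(-.13,0),.134]);z=R[:,2];print(z)
plan(bot,B+z*(.049-.09),R);plan(bot,B+z*.049,R)
E
```

```text
[ 0.2512 -0.0623 -0.9659]
t 14.7833 shift [ 0.0775 -0.0304  0.0909] turn [-2.985 -0.002 -0.006]
t 14.7833 shift [ 0.0775 -0.0072  0.1779] turn [-2.985 -0.002 -0.006]
```

servo_tool([
  [[0.03, -0.012, 0.02, -1, 0, 0, 0.6], [0.06, -0.024, 0.05, -2, 0, 0, 0.6], [0.0775, -0.0304, 0.08, -3, 0, 0, 0.6], [0.0775, -0.0304, 0.091, -3, 0, 0, 0.6], [0.0775, -0.0304, 0.091, -3, 0, 0, 0.6], [0.0775, -0.0304, 0.091, -3, 0, 0, 0.6], [0.0775, -0.0304, 0.091, -3, 0, 0, 0.6]],
])

```text
t: 15.37
eef_pos: [0.4283, 0.1978, 0.1735]
tool_rot: [0.102, 0.781, 0.611, 0.08]
contact_force: [0.0, -1.0, 0.3]
gripper_width: 0.594
grasp_force: 0.0
```

```bash
python3 - <<'E'
from h import *
from station import bot
R=toolR(76.08,-15);B=np.array([*g2w(-.13,0),.134]);z=R[:,2]
o=bot.get_obs();print(o['q'],o['eef_pos'],q2R(o['tool_rot'])[:,2])
plan(bot,B+z*.049,R)
s=bot.read_camera('scene');c=proj(s,B).astype(int)
im=cv2.resize(s['img'][c[1]-60:c[1]+40,c[0]-60:c[0]+60],None,fx=5,fy=5,interpolation=2)
cv2.circle(im,(300,300),3,(255,0,0),-1);cv2.imwrite('pics/s9.png',im[:,:,::-1])
E
```

```text
[-0.048   0.1299 -0.7192  2.1652  0.4375  0.7831 -1.299 ] [0.4283 0.1978 0.1735] [ 0.2496 -0.0619 -0.9664]
t 15.3667 shift [0.0001 0.0001 0.0898] turn [-0.02   0.001 -0.012]
```

View pics/s9.png

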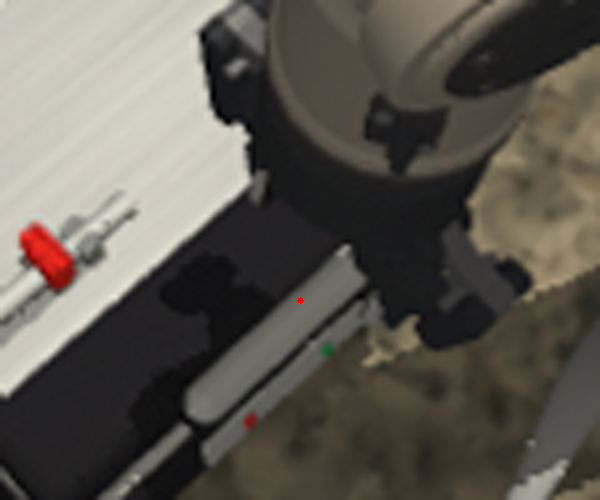

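The scene crop shows the fingers straddling above the steel bar, and the red mark at (300,300) is on the bar. I'll descend along the tool axis and grip.

servo_tool([
  [[0, 0, 0.02, 0, 0, 0, 0.6], [0, 0, 0.04, 0, 0, 0, 0.6], [0, 0, 0.055, 0, 0, 0, 0.6], [0, 0, 0.07, 0, 0, 0, 0.6], [0, 0, 0.08, 0, 0, 0, 0.6], [0, 0, 0.087, 0, 0, 0, 0.6], [0, 0, 0.09, 0, 0, 0, 0.6], [0, 0, 0.09, 0, 0, 0, 0.6], [0, 0, 0.09, 0, 0, 0, 0.6]],
])

```text
t: 16.17
eef_pos: [0.4509, 0.1921, 0.0872]
tool_rot: [0.103, 0.781, 0.61, 0.081]
contact_force: [-0.0, 0.4, -0.3]
gripper_width: 0.601
grasp_force: 0.0
```

```bash
python3 - <<'E'
from station import bot
o=bot.get_obs();print(o['q'],o['eef_pos'],o['contact_force'])
E
```

```text
[-0.12834474  0.30531439 -0.63236351  2.21958331  0.70006803  0.63805913
 -1.53296215] [0.45089011 0.19207761 0.08724559] [-0.00204347  0.35238726 -0.28827362]
```

servo_tool([
  [[0, 0, 0, 0, 0, 0, 0.45], [0, 0, 0, 0, 0, 0, 0.35], [0, 0, 0, 0, 0, 0, 0.25], [0, 0, 0, 0, 0, 0, 0.15], [0, 0, 0, 0, 0, 0, 0.05], [0, 0, 0, 0, 0, 0, 0.05], [0, 0, 0, 0, 0, 0, 0.05], [0, 0, 0, 0, 0, 0, 0.05]],
], grip_force=60)

```text
t: 16.83
eef_pos: [0.4496, 0.1923, 0.087]
tool_rot: [0.103, 0.781, 0.611, 0.08]
contact_force: [-4.8, -0.2, 6.6]
gripper_width: 0.163
grasp_force: 58.4
```

```bash
cat > arc.py <<'E'
from h import *
from station import bot
import sys
o=bot.get_obs();R0=q2R(o['tool_rot']);p=o['eef_pos'];H=np.array([*g2w(.108,0),.068]);ax=np.array([-np.sin(TH),np.cos(TH),0])
print(o['t'],o['gripper_width'],o['grasp_force'],p,o['contact_force'],o['q'])
for a in map(float,sys.argv[1:]):
    Rh=Ro.from_rotvec(np.radians(a)*ax).as_matrix();print(a,(R0.T@(Rh@(p-H)+H-p)).round(4),(R0.T@ax*a/5).round(3))
E
python3 arc.py 2 4 6 8 10 12
```

```text
16.8333 0.1629306797531596 58.382325768470764 [0.4496 0.1923 0.087 ] [-4.7855 -0.1638  6.5682] [-0.1292  0.3049 -0.6336  2.2211  0.6997  0.6385 -1.5338]
2.0 [-0.      0.0028 -0.0074] [ 0.4 -0.  -0. ]
4.0 [-0.      0.0059 -0.0147] [ 0.8 -0.  -0. ]
6.0 [-0.      0.0092 -0.0219] [ 1.2 -0.  -0. ]
8.0 [-0.      0.0128 -0.029 ] [ 1.6   -0.001 -0.   ]
10.0 [-0.      0.0166 -0.036 ] [ 2.    -0.001 -0.001]
12.0 [-0.      0.0207 -0.0428] [ 2.4   -0.001 -0.001]
```

servo_tool([
  [[0, 0.0014, -0.0037, 0.2, 0, 0, 0.05], [0, 0.0028, -0.0074, 0.4, 0, 0, 0.05], [0, 0.0043, -0.011, 0.6, 0, 0, 0.05], [0, 0.0059, -0.0147, 0.8, 0, 0, 0.05], [0, 0.0092, -0.0219, 1.2, 0, 0, 0.05], [0, 0.0128, -0.029, 1.6, 0, 0, 0.05], [0, 0.0166, -0.036, 2.0, 0, 0, 0.05], [0, 0.0166, -0.036, 2.0, 0, 0, 0.05], [0, 0.0166, -0.036, 2.0, 0, 0, 0.05]],
])

```text
t: 17.58
eef_pos: [0.4558, 0.1907, 0.1255]
tool_rot: [0.034, 0.787, 0.615, 0.026]
contact_force: [-3.0, 2.5, -2.3]
gripper_width: 0.163
grasp_force: 60.3
```

```bash
python3 arc.py 3 6 9 12 15 18 21 24 27 30 33 34 35 36
```

```text
17.5833 0.1628066512572571 60.31688153743744 [0.4558 0.1907 0.1255] [-3.0029  2.5458 -2.3148] [ 0.0616  0.3201 -0.7329  2.0672  0.3865  0.8152 -1.1481]
3.0 [ 0.      0.0043 -0.0111] [ 0.6   -0.001 -0.   ]
6.0 [ 0.      0.0091 -0.022 ] [ 1.2   -0.001 -0.   ]
9.0 [ 0.      0.0145 -0.0326] [ 1.8   -0.002 -0.   ]
12.0 [ 0.      0.0205 -0.0429] [ 2.4   -0.003 -0.   ]
15.0 [ 0.      0.027  -0.0529] [ 3.    -0.003 -0.   ]
18.0 [ 0.      0.034  -0.0625] [ 3.6   -0.004 -0.   ]
21.0 [ 0.      0.0415 -0.0718] [ 4.2   -0.005 -0.   ]
24.0 [ 0.0001  0.0495 -0.0807] [ 4.8   -0.005 -0.   ]
27.0 [ 0.0001  0.0579 -0.0891] [ 5.4   -0.006 -0.   ]
30.0 [ 0.0001  0.0667 -0.097 ] [ 6.    -0.007 -0.   ]
33.0 [ 0.0001  0.076  -0.1045] [ 6.6   -0.007 -0.   ]
34.0 [ 0.0001  0.0792 -0.1069] [ 6.8   -0.008 -0.   ]
35.0 [ 0.0001  0.0824 -0.1093] [ 7.    -0.008 -0.   ]
36.0 [ 0.0001  0.0856 -0.1115] [ 7.2   -0.008 -0.   ]
```

servo_tool([
  [[0, 0.0043, -0.0111, 0.6, 0, 0, 0.05], [0, 0.0091, -0.022, 1.2, 0, 0, 0.05], [0, 0.0145, -0.0326, 1.8, 0, 0, 0.05], [0, 0.0205, -0.0429, 2.4, 0, 0, 0.05], [0, 0.027, -0.0529, 3.0, 0, 0, 0.05], [0, 0.034, -0.0625, 3.6, 0, 0, 0.05], [0, 0.034, -0.0625, 3.6, 0, 0, 0.05], [0, 0.034, -0.0625, 3.6, 0, 0, 0.05]],
])

```text
t: 18.25
eef_pos: [0.4829, 0.1835, 0.1904]
tool_rot: [-0.09, 0.783, 0.612, -0.071]
contact_force: [-4.4, 0.3, -1.8]
gripper_width: 0.161
grasp_force: 61.9
```

```bash
cat >> arc.py <<'E'
# lid angle from the tool and from the grasp point
g=p-.049*R0[:,2];d=g-H;e=np.array([np.cos(TH),np.sin(TH),0])
print('angle by grasp point',np.degrees(np.arctan2(d[2],-d@e))-15.5,'r',np.hypot(d[2],d@e),'tilt+15',np.degrees(np.arctan2(-R0[:,2]@e,-R0[2,2]))+15)
E
python3 arc.py 3 6 9 12 15 17 18
```

```text
18.25 0.16133728393318306 61.90412878990173 [0.4829 0.1835 0.1904] [-4.4077  0.3197 -1.8317] [ 0.1923  0.4542 -0.7654  1.7523  0.1559  1.2235 -0.8554]
3.0 [-0.      0.0042 -0.0111] [ 0.6   -0.    -0.001]
6.0 [-0.      0.009  -0.0221] [ 1.2   -0.001 -0.001]
9.0 [-0.      0.0144 -0.0327] [ 1.8   -0.001 -0.002]
12.0 [-0.      0.0203 -0.0431] [ 2.4   -0.002 -0.003]
15.0 [-0.      0.0268 -0.0531] [ 3.    -0.002 -0.003]
17.0 [-0.      0.0314 -0.0596] [ 3.4   -0.003 -0.004]
18.0 [-0.      0.0338 -0.0628] [ 3.6   -0.003 -0.004]
angle by grasp point 27.743323244572053 r 0.24827330675420028 tilt+15 28.23282195670486
```

servo_tool([
  [[0, 0.0042, -0.0111, 0.6, 0, 0, 0.05], [0, 0.009, -0.0221, 1.2, 0, 0, 0.05], [0, 0.0144, -0.0327, 1.8, 0, 0, 0.05], [0, 0.0203, -0.0431, 2.4, 0, 0, 0.05], [0, 0.0268, -0.0531, 3.0, 0, 0, 0.05], [0, 0.0314, -0.0596, 3.4, 0, 0, 0.05], [0, 0.0314, -0.0596, 3.4, 0, 0, 0.05], [0, 0.0314, -0.0596, 3.4, 0, 0, 0.05], [0, 0.0314, -0.0596, 3.4, 0, 0, 0.05]],
])

```text
t: 19.0
eef_pos: [0.526, 0.1724, 0.241]
tool_rot: [-0.204, 0.761, 0.595, -0.161]
contact_force: [-3.7, -2.0, -1.2]
gripper_width: 0.164
grasp_force: 62.7
```

```bash
python3 arc.py 0.5 -0.5; python3 - <<'E'
from h import *
from station import bot
T=load('top0');S=load('scene0');t=bot.read_camera('top');s=bot.read_camera('scene')
# lock tab height/angle from the two views; bystander change check
for n,a,b in(('top',T,t),('scene',S,s)):
    d=(np.abs(a['img'].astype(int)-b['img']).sum(2)>90)
    print(n,{k:round(float(d[y0:y1,x0:x1].mean()),2) for k,(x0,y0,x1,y1) in (dict(brush=(147,312,242,332),garlic=(255,303,276,325),fork=(357,328,424,345),mug=(258,145,292,180)) if n=='top' else dict(brush=(285,365,355,475),garlic=(345,323,370,349),fork=(413,228,442,274),mug=(190,230,235,273))).items()})
def reds(c):
    h=cv2.cvtColor(c['img'],cv2.COLOR_RGB2HSV);m=(((h[...,0]<6)|(h[...,0]>174))&(h[...,1]>170)&(h[...,2]>90)).astype(np.uint8)
    n,_,st,ce=cv2.connectedComponentsWithStats(m);return [(ce[i].round(1),st[i,4]) for i in range(1,n) if st[i,4]>12]
print(reds(t),reds(s))
H=np.array([*g2w(.108,0),.068]);al=np.radians(45);x=-.138;z=.117-.068  # tab rel hinge
v=[*g2w(.108+x*np.cos(al)+z*np.sin(al),.052),.068-x*np.sin(al)+z*np.cos(al)];print(v,proj(t,v),proj(s,v))
E
```

```text
19.0 0.16355819795993792 62.72694110870361 [0.526  0.1724 0.241 ] [-3.6855 -2.0439 -1.1977] [ 0.1895  0.6515 -0.7359  1.4179  0.0665  1.6129 -0.7751]
0.5 [-0.      0.0007 -0.0019] [ 0.1 -0.  -0. ]
-0.5 [ 0.     -0.0007  0.0019] [-0.1  0.   0. ]
angle by grasp point 44.77795948777157 r 0.24806899715866734 tilt+15 45.10487876418043
top {'brush': 0.05, 'garlic': 0.46, 'fork': 0.7, 'mug': 0.0}
scene {'brush': 0.01, 'garlic': 0.43, 'fork': 0.68, 'mug': 0.64}
[] [(array([198. , 318.5]), np.int32(68)), (array([105.4, 335. ]), np.int32(130))]
[np.float64(0.6209534571268313), np.float64(0.2037311468386869), np.float64(0.2002289680818844)] [177.6182 215.2541] [197.2151 317.6968]
```

```bash
python3 - <<'E'
from h import *
from station import bot
for n,bx in(('scene',dict(garlic=(343,321,372,351),fork=(411,226,444,276),mug=(188,228,237,275),tray_purple=(345,160,400,232))),('top',dict(garlic=(253,301,278,327),fork=(355,326,426,347)))):
    a=load(n+'0')['img'];b=bot.read_camera(n)['img']
    e=lambda i:cv2.Canny(cv2.cvtColor(i,cv2.COLOR_RGB2GRAY),40,120)
    for k,(x0,y0,x1,y1) in bx.items():
        r=cv2.matchTemplate(b[y0-12:y1+12,x0-12:x1+12],a[y0:y1,x0:x1],cv2.TM_CCOEFF_NORMED);_,v,_,l=cv2.minMaxLoc(r);print(n,k,round(v,2),np.array(l)-12)
E
```

```text
scene garlic 0.83 [0 0]
scene fork 0.64 [0 0]
scene mug 0.33 [12 -1]
scene tray_purple 1.0 [0 0]
top garlic 0.4 [-7  3]
top fork 0.67 [0 0]
```

```bash
python3 -c "
from station import bot
print(bot.hand_in())"
```

```text
the job is handed in; nothing more can be done
None
```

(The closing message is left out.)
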